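# Stand the tipped tins up in the cupboard lane

### The job

Two metal tins have tipped over in the white plastic lane on the cupboard shelf, one leaning on the tall can and the other on the low tub. Stand each tin upright, cap up, on the lane's floor in its own gap: one between the tall can and the jar, the other between the jar and the tub. Leave the can, jar and tub standing where they are and do not disturb the float arm, drain key or plunger handle.

Things in the scene. Friction and masses are not known exactly. Their poses are not given: they have to be found in the camera images.
- lane: White plastic open lane (shallow trough) fixed to the shelf: 86 mm wide (its x) x 580 mm long (its y), floor 4 mm thick, 4 mm side and end walls rising 22 mm above the shelf, 78 mm clear between the side walls. Origin: centre of its underside. Along its y, from the - end: tall can, tin_a, jar, tin_b, tub.
- tin_a: Flat-faced metal tin with paper label and round black screw cap: body 46 mm (its x, across the lane) x 40 mm (its y, along it) x 135 mm (z); 28 mm wide cap makes it 153 mm tall; 0.2 to 0.33 kg. Origin: centre of its underside; z runs to the cap. Starts tipped 35 to 40 degrees towards the lane's -y, on its lower edge, leaning on the tall can's rim.
- tin_b: Flat-faced metal tin with paper label and round black screw cap: body 46 mm (its x, across the lane) x 40 mm (its y, along it) x 135 mm (z); 28 mm wide cap makes it 153 mm tall; 0.2 to 0.33 kg. Origin: centre of its underside; z runs to the cap. Starts tipped 50 to 55 degrees towards the lane's +y, on its lower edge, leaning on the tub's rim.
- tall_can: Standing round can, 60 mm diameter, 90 mm tall, near the lane's -y end. Origin: centre of its underside; z up.
- jar: Standing round jar, 50 mm diameter, 80 mm tall, near the lane's middle. Origin: centre of its underside; z up.
- tub: Standing low round grey tub, 70 mm diameter, 60 mm tall, near the lane's +y end. Origin: centre of its underside; z up.
- float_arm: Green plastic float arm lying on the shelf beyond the lane, about 270 mm long (along its y), with a 50 x 75 x 45 mm float at one end. Origin: near its middle, on the shelf.
- drain_key: Steel T-handled drain key lying on the shelf beyond the lane, about 215 mm long (along its y), 18 mm thick at most. Origin: near its middle, on the shelf.
- plunger: Black plunger handle with T grip and rubber tip lying on the shelf between the robot and the lane, 280 mm long (along its y), up to 28 mm high. Origin: near its middle, on the shelf.
Things that resemble listed ones, but are neither listed nor needed, are in the scene too. Leave any pink, purple or red look-alike of the tin_a alone.

How it is judged (in metres and radians):
At the end, for the whole second after the job is handed in: Both tins at rest, upright within 0.1 rad, on the lane's floor within 20 mm of its centre line: tin_a 5 to 190 mm from lane middle towards -y, tin_b 5 to 200 mm towards +y. Can, jar and tub upright within 25 mm of their starts (angle between each of tin_a, tin_b, tall_can, jar, tub's own z axis and vertical below 0.1 rad and z of tin_a in the frame of lane between 0 and 0.008 m and x of tin_a in the frame of lane between -0.02 and 0.02 m and y of tin_a in the frame of lane between -0.19 and -0.005 m and linear speed of each of tin_a, tin_b below 0.02 m/s and angular speed of each of tin_a, tin_b below 0.15 rad/s and z of tin_b in the frame of lane between 0 and 0.008 m and x of tin_b in the frame of lane between -0.02 and 0.02 m and y of tin_b in the frame of lane between 0.005 and 0.2 m and distance of each of tall_can, jar, tub from where it was at the start of the episode below 0.025 m); the robot touches nothing.
It fails at once if the tall can is tipped or shoved more than 25 mm (angle between tall_can's own z axis and vertical above 0.35 rad or distance of tall_can from where it was at the start of the episode above 0.025 m).
It fails at once if the jar is tipped or shoved more than 25 mm (angle between jar's own z axis and vertical above 0.35 rad or distance of jar from where it was at the start of the episode above 0.025 m).
It fails at once if the tub is tipped or shoved more than 25 mm (angle between tub's own z axis and vertical above 0.35 rad or distance of tub from where it was at the start of the episode above 0.025 m).
It fails at once if the float arm, drain key or plunger handle is moved more than 25 mm (distance of any of float_arm, drain_key, plunger from where it was at the start of the episode above 0.025 m).
It also fails if it takes over 48 s, if anything falls off the work surface, if the arm or the gripper's body presses on something with over 40 N, if the wrist force passes 120 N, or if a joint passes its speed limit or range.

### The arm

A 6-joint arm with a two-finger parallel gripper is mounted at the origin on the work surface. World frame = base frame: x ahead of the robot, y to its left, z up, the work surface at z = 0. Lengths are in mm, angles in rad, forces in N, time in s.
With the tool pointing down it reaches from about 375 to 900 mm from the base axis. Payload 3.1 kg.
Tool frame: the origin (TCP) lies at the very end of the fingers, on their centre line; the grasp point (between the pads) lies 19 mm behind it; z points along the fingers, y is the line along which they close (so a half turn about z gives the same grasp; the last joint's range is limited). The gripper opens to 85 mm and grips with 20 to 120 N. Pads are 22 mm wide; open, the fingers measure 114 mm over their backs; the gripper's body (76 mm by 85 mm) begins 54 mm behind the grasp point. The pads swing forward as they close: fully open they stand 13 mm farther back than shut.
Start: joints at [-1.288, 0.527, 1.433, -0, 1.181, -0.178], TCP at [278.493, -559.498, 231.31] pointing down, gripper open.
Joint ranges: [-3.08, 3.08], [-0.75, 2.2], [0.22, 2.44], [-1.43, 4.57], [0, 2.65], [-2.85, 2.85]. Speed limits (rad/s): [2.79, 2.79, 3.14, 3.14, 3.14, 3.14].

### API

Orientations are given as [roll, pitch, yaw] about the fixed x, y, z axes, in that order (R = Rz(yaw) Ry(pitch) Rx(roll)).
In Python, from cell import ctrl gives the robot as it stands. Calls block until the motion is done:
- ctrl.movep(position, orientation): joint-space move of the TCP to a pose.
- ctrl.movel(position, rot=None, vel=150, force_limit=None): straight line of the TCP; rot=None keeps the orientation; vel is the mean speed in mm/s. With force_limit (N) it stops when the force on the tool has changed by that much, and returns True; else False.
- ctrl.move_joints(angles): joint-space move.
- ctrl.gripper_to(opening, grasp_force=None): finger opening in mm; grasp_force is the grip in N (None keeps the last); returns when the fingers have stopped.
- ctrl.hold(seconds).
- ctrl.solve_ik(position, orientation): joint angles nearest the present ones, or None.
- ctrl.get_obs(): the state.
- ctrl.read_camera(name): name is "side" or "top" or "wrist"; returns (picture, depth): 420x560x3 uint8, blue, green, red; 420x560 float32, mm along the optical axis (not along the pixel's ray), 0 where there is no reading.
- ctrl.calibration(name): a dict with "intrinsics" (3x3 intrinsics, pixels), "world_from_camera" (4x4, takes a point from camera to world coordinates). Camera axes: x right, y down, z forward; pixel columns grow to the right and rows downward; lengths in mm; the calibration is good to about 2 mm. The wrist camera is an equidistant fisheye: a pixel r from the principal point sees the ray r / f radians off the axis. A picture is of the moment at which its call begins: read the wrist's pose just before it. calibration takes no time and is no camera call; for the wrist camera it gives the pose at the moment of the call.
A pose or a line that the arm cannot do raises ctrl.IKError and nothing moves.
- ctrl.sign_off(): hands the job in; it is judged then, once.
The state is a dict: "clock": time; "joints": joint angles; "qvel": joint speeds; "tau": joint torques, N m; "position": TCP position; "eef_rot": TCP orientation; "force": force on the tool from outside, world axes, zero at the start; "torque": the same for the moment, N m; "width": finger opening in mm; "finger_force": force on a finger pad.
Only numpy, scipy, OpenCV 4.12 (cv2) and the standard library are available. Lean on these libraries where they do the work, as an engineer would, in place of code of your own. Each camera call takes 0.05 s, during which the arm holds its last target. There are 200 camera calls.

## Working session

There is one attempt and no reset: what is moved stays moved. The work goes in short steps, each a Python script; the robot and the scene stay as the last script left them, time stands still between calls to the robot, and variables do not carry over. Pictures are saved under pics/ and viewed, at most 10 in all, crops included, and the job is handed in when it is done.

```bash
mkdir -p pics; ls; python3 - <<'E'
from cell import ctrl
import cv2,numpy as np
for n in("top","side"):
    p,d=ctrl.read_camera(n); cv2.imwrite(f"pics/{n}0.png",p); np.savez(f"{n}0.npz",p=p,d=d,**ctrl.calibration(n))
    c=ctrl.calibration(n); print(n,c["intrinsics"].round(1).tolist(),c["world_from_camera"].round(3).tolist())
print(ctrl.get_obs())
E
```

```text
pics
top [[400.3, 0.0, 277.3], [0.0, 400.3, 212.9], [0.0, 0.0, 1.0]] [[0.024, -0.999, 0.028, 509.413], [-1.0, -0.024, 0.021, -121.257], [-0.02, -0.029, -0.999, 1063.15], [0.0, 0.0, 0.0, 1.0]]
side [[461.2, 0.0, 276.6], [0.0, 461.2, 213.1], [0.0, 0.0, 1.0]] [[-0.921, -0.215, 0.325, 103.063], [-0.39, 0.52, -0.76, 909.437], [-0.006, -0.827, -0.563, 799.381], [0.0, 0.0, 0.0, 1.0]]
{'clock': 0.1, 'joints': array([-1.28750825e+00,  5.28367772e-01,  1.43377474e+00, -3.07437369e-05,
        1.18137491e+00, -1.78500307e-01]), 'qvel': array([ 0.00076581, -0.0021587 , -0.00285152, -0.00020406,  0.00131826,
        0.00045928]), 'tau': array([ 4.25484095e-04, -4.43304312e+01, -1.78586662e+01, -1.83178704e-04,
        3.87972454e-03, -1.05037165e-05]), 'position': array([ 278.30631885, -558.90512614,  230.43461297]), 'eef_rot': array([-3.13969342e+00, -3.13782256e-04,  4.61799784e-01]), 'force': array([ 0.05517142, -0.01723198, -0.30977644]), 'torque': array([-0.01687632, -0.00480331, -0.02524679]), 'finger_force': 0.0, 'width': 85.53307494596389}
```

View pics/top0.png

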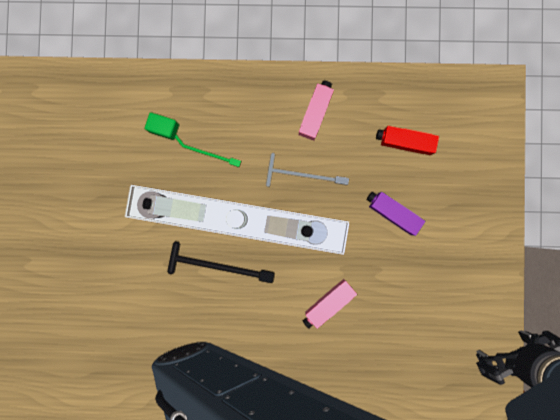

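View pics/side0.png

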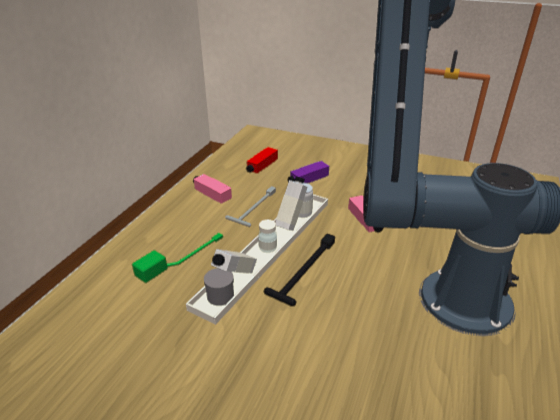

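The top view shows the lane from about (130,200) at its +y end to (347,236) at its -y end. From left to right it holds the tub with tin_b's cap (147,203), the jar (236,218), tin_a's body at (283,226) and tin_a's cap on the can (307,231). I'll enlarge it to read the corners.

```bash
python3 - <<'E'
import cv2,numpy as np
p=np.load("top0.npz")["p"]
c=cv2.resize(p[178:262,118:358],None,fx=3.3,fy=3.3,interpolation=cv2.INTER_CUBIC); cv2.imwrite("pics/crop0.png",c); print(c.shape)
E
```

```text
(277, 792, 3)
```

View pics/crop0.png

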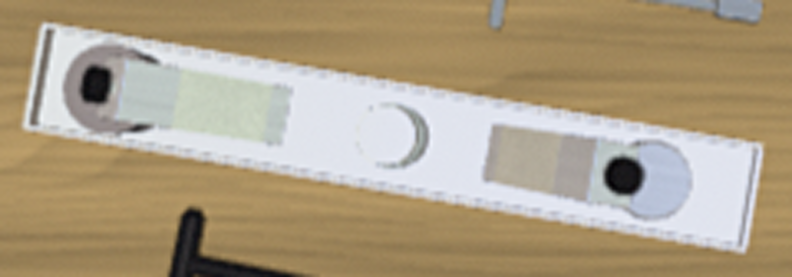

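The crop shows the lane's rim corners at (43,23), (23,130), (762,145) and (744,253), the jar centred near (391,134), and both caps. Next I'll fit the lane and express the depth cloud in its frame.

```bash
cat > h.py <<'E'
import numpy as np,cv2
from cell import ctrl
from scipy.spatial.transform import Rotation as R
def cloud(p,d,K,T):
    v,u=np.indices(d.shape); m=d>0
    P=np.stack([(u-K[0,2])/K[0,0]*d,(v-K[1,2])/K[1,1]*d,d],-1)
    return P@T[:3,:3].T+T[:3,3],m
def atz(uv,z,K,T):
    r=T[:3,:3]@np.linalg.solve(K,[*uv,1]); return T[:3,3]+r*(z-T[2,3])/r[2]
E
python3 - <<'E'
from h import *
D=np.load("top0.npz");K,T=D["intrinsics"],D["world_from_camera"]
cs=np.array([[43,23],[23,130],[762,145],[744,253]])/3.3+[118,178]-.35
W=np.array([atz(c,22,K,T) for c in cs]); print(W.round(1))
print("len",np.linalg.norm(W[0]-W[2]),np.linalg.norm(W[1]-W[3]),"wid",np.linalg.norm(W[0]-W[1]),np.linalg.norm(W[2]-W[3]))
o=W.mean(0);o[2]=0; ydir=W[0]+W[1]-W[2]-W[3]; a=np.arctan2(ydir[1],ydir[0])-np.pi/2
print("origin",o,"yaw",a)
L=R.from_euler('z',a).as_matrix()
np.savez("lane.npz",o=o,a=a)
P,m=cloud(D["p"],D["d"],K,T)
Q=((P-o)@L); m&=(abs(Q[...,0])<60)&(abs(Q[...,1])<310)
q=Q[m]
print("wood z",np.median(Q[..., 2][(abs(Q[...,0])<60)&(abs(Q[...,0])>48)&(abs(Q[...,1])<200)]))
for y in range(-290,290,10):
    s=q[(q[:,1]>=y)&(q[:,1]<y+10)&(abs(q[:,0])<35)]; h=s[s[:,2]>28]
    print(y,"med z in |x|<6:",np.median(s[abs(s[:,0])<6][:,2]).round(0),"max",s[:,2].max().round(0), "x range high",(h[:,0].min().round(),h[:,0].max().round()) if len(h) else "")
E
```

```text
[[ 604.   287.1   22. ]
 [ 518.4  300.2   22. ]
 [ 520.5 -285.    22. ]
 [ 435.6 -272.5   22. ]]
len 578.1624542391916 578.6843867102107 wid 86.51030972055894 85.84989674202268
origin [519.63742209   7.45058975   0.        ] yaw -0.1442069463255211
wood z 0.7583737237102923
-290 med z in |x|<6: 8.0 max 26.0 x range high 
-280 med z in |x|<6: 7.0 max 9.0 x range high 
-270 med z in |x|<6: 5.0 max 9.0 x range high 
-260 med z in |x|<6: 5.0 max 10.0 x range high 
-250 med z in |x|<6: 6.0 max 11.0 x range high 
-240 med z in |x|<6: 84.0 max 95.0 x range high (np.float64(-5.0), np.float64(12.0))
-230 med z in |x|<6: 94.0 max 101.0 x range high (np.float64(-19.0), np.float64(25.0))
-220 med z in |x|<6: 94.0 max 99.0 x range high (np.float64(-23.0), np.float64(31.0))
-210 med z in |x|<6: 95.0 max 99.0 x range high (np.float64(-25.0), np.float64(32.0))
-200 med z in |x|<6: 132.0 max 137.0 x range high (np.float64(-26.0), np.float64(31.0))
-190 med z in |x|<6: 138.0 max 143.0 x range high (np.float64(-20.0), np.float64(27.0))
-180 med z in |x|<6: 144.0 max 147.0 x range high (np.float64(-19.0
[... 2750 characters left out ...]
ge high (np.float64(-28.0), np.float64(33.0))
200 med z in |x|<6: 125.0 max 128.0 x range high (np.float64(-30.0), np.float64(35.0))
210 med z in |x|<6: 114.0 max 117.0 x range high (np.float64(-32.0), np.float64(35.0))
220 med z in |x|<6: nan max 68.0 x range high (np.float64(-30.0), np.float64(34.0))
230 med z in |x|<6: 64.0 max 68.0 x range high (np.float64(-27.0), np.float64(32.0))
240 med z in |x|<6: 64.0 max 67.0 x range high (np.float64(-18.0), np.float64(21.0))
250 med z in |x|<6: nan max 10.0 x range high 
260 med z in |x|<6: nan max 8.0 x range high 
270 med z in |x|<6: 6.0 max 9.0 x range high 
280 med z in |x|<6: 15.0 max 27.0 x range high
  return _methods._mean(a, axis=axis, dtype=dtype,
  ret = ret.dtype.type(ret / rcount)
```

```bash
cat >> h.py <<'E'
N=np.load("lane.npz");O,A=N["o"],float(N["a"]);L=R.from_euler('z',A).as_matrix()
X0=3.
S=1
def pose(y,z,t,g,x=X0,s=None):
    """TCP pose with the tool along a tin's axis: tin bottom centre at lane (x,y,z), tilted t towards +y; TCP g above the bottom."""
    s=S if s is None else s
    a=np.array([0,np.sin(t),np.cos(t)]); p=O+L@(np.array([x,y,z])+g*a)
    zt=-a; yt=np.array([s,0,0.]); M=L@np.stack([np.cross(yt,zt),yt,zt],1)
    return p,R.from_matrix(M).as_euler('xyz')
TINS=dict(a=(-91.7,16,-np.radians(37)),b=(93.8,19.3,np.radians(50)))
TGT=dict(a=-100,b=95)
E
python3 - <<'E'
from h import *
for s in(1,-1):
  for k in"ab":
    y,z,t=TINS[k]
    for nm,q in dict(pre=pose(y,z,t,173,s=s),grasp=pose(y,z,t,93,s=s),lift=pose(y,z+60,t,93,s=s),up=pose(TGT[k],70,0,93,s=s),down=pose(TGT[k],4,0,93,s=s)).items():
        j=ctrl.solve_ik(*q); print(s,k,nm,q[0].round(),None if j is None else np.round(j,2))
E
```

```text
1 a pre [ 494. -187.  154.] [-0.85  0.67  1.63  0.49  1.33 -0.94]
1 a grasp [ 501. -139.   90.] [-0.78  0.75  1.71  0.55  1.17 -0.99]
1 a lift [ 501. -139.  150.] [-0.78  0.65  1.68  0.53  1.27 -0.92]
1 a up [508. -92. 163.] [-0.4   0.48  1.77 -0.    0.89 -0.25]
1 a down [508. -92.  97.] [-0.4   0.59  1.82 -0.    0.73 -0.25]
1 b pre [555. 231. 131.] [ 0.51  0.92  1.22 -0.65  1.61  0.84]
1 b grasp [546. 170.  79.] [ 0.44  0.95  1.36 -0.7   1.45  0.9 ]
1 b lift [546. 170. 139.] [ 0.44  0.86  1.35 -0.69  1.52  0.84]
1 b up [536. 101. 163.] [-0.02  0.51  1.7  -0.    0.93  0.13]
1 b down [536. 101.  97.] [-0.02  0.62  1.75 -0.    0.78  0.13]
-1 a pre [ 494. -187.  154.] [-0.85  0.67  1.63  0.49  1.33  2.2 ]
-1 a grasp [ 501. -139.   90.] [-0.78  0.75  1.71  0.55  1.17  2.15]
-1 a lift [ 501. -139.  150.] [-0.78  0.65  1.68  0.53  1.27  2.22]
-1 a up [508. -92. 163.] None
-1 a down [508. -92.  97.] None
-1 b pre [555. 231. 131.] [ 0.51  0.92  1.22 -0.65  1.61 -2.3 ]
-1 b grasp [546. 170.  79.] [ 0.44  0.95  1.36 -0.7   1.45 -2.24]
-1 b lift [546. 170. 139.] [ 0.44  0.86  1.35 -0.69  1.52 -2.3 ]
-1 b up [536. 101. 163.] None
-1 b down [536. 101.  97.] None
```

```bash
cat >> h.py <<'E'
def st(m):
    o=ctrl.get_obs(); print(m,"t",round(o["clock"],2),"p",o["position"].round(1),"w",round(o["width"],1),"F",o["force"].round(1),"ff",round(float(o["finger_force"]),1))
def pick(k,ff=60):
    y,z,t=TINS[k]
    ctrl.movep(*pose(y,z,t,200)); st("pre")
    print(ctrl.movel(*pose(y,z,t,93),vel=110,force_limit=12)); st("at")
    ctrl.gripper_to(38,ff); st("grip")
E
python3 - <<'E'
from h import *
p=ctrl.get_obs()["position"]; ctrl.movel([p[0],p[1],330],vel=250)
pick("a")
p,d=ctrl.read_camera("side"); q,d=ctrl.read_camera("top")
cv2.imwrite("pics/g.png",np.hstack([cv2.resize(p[150:330,160:380],(400,327)),cv2.resize(q[170:290,120:360],(400,200))] if 0 else [cv2.resize(p[150:330,160:380],(400,327)),cv2.resize(q[140:320,150:370],(400,327))]))
E
```

```text
pre t 2.24 p [ 492.3 -203.9  176. ] w 85.6 F [ 0.3 -0.2  0.8] ff 0.0
False
at t 3.37 p [ 501.8 -139.8   90.6] w 85.4 F [0.1 0.8 0.4] ff 0.0
grip t 3.81 p [ 501.5 -139.3   90.6] w 45.2 F [-0.  -1.3  3.3] ff 63.0
```

View pics/g.png

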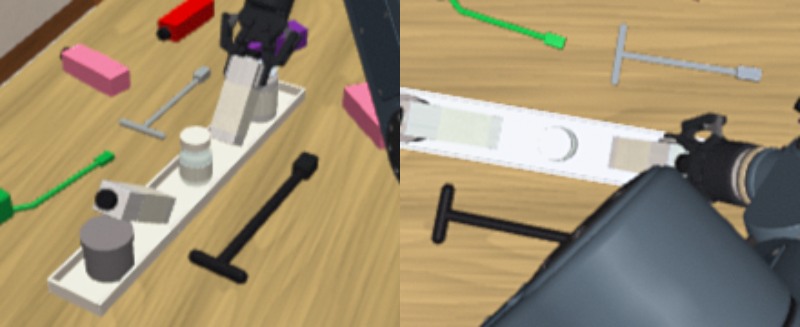

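The fingers hold tin_a's top end squarely: width is 45 mm, and in the left panel it is at about (238,75). The can is undisturbed. Next: lift, rotate upright in the air, lower with a force stop.

```bash
cat >> h.py <<'E'
def stand(k):
    y,z,t=TINS[k]
    ctrl.movel(*pose(y,z+60,t,93),vel=80); st("lift")
    ctrl.movel(*pose(TGT[k],70,0,93,x=1),vel=60); st("up")
    ctrl.movel(*pose(TGT[k],14,0,93,x=1),vel=60)
    ctrl.hold(.3); print(ctrl.movel(*pose(TGT[k],0,0,93,x=1),vel=15,force_limit=4)); st("down")
def pics(n):
    p,_=ctrl.read_camera("side"); q,_=ctrl.read_camera("top")
    cv2.imwrite(n,np.hstack([cv2.resize(p[150:330,160:380],(400,327)),cv2.resize(q[140:320,120:340],(400,327))]))
E
python3 - <<'E'
from h import *
stand("a"); pics("pics/sa.png")
E
```

```text
lift t 4.81 p [ 501.2 -139.   150.1] w 45.3 F [ 0.8 -0.5 -3.7] ff 62.7
up t 5.78 p [505.9 -91.5 162.6] w 45.2 F [-1.2 -0.  -3.8] ff 62.7
True
down t 7.84 p [506.2 -91.6  96.9] w 45.6 F [-1.2  0.4  3.7] ff 63.2
```

View pics/sa.png

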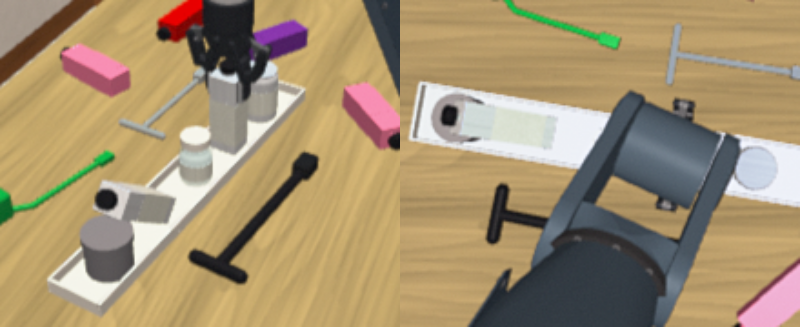

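tin_a is upright in the gap between can and jar, and contact came at TCP z = 96.9, where 97 was expected. Next: release, retreat and do tin_b.

```bash
python3 - <<'E'
from h import *
ctrl.gripper_to(85); st("rel")
ctrl.movel(*pose(TGT["a"],4,0,250,x=1),vel=150); st("clear")
pick("b"); pics("pics/gb.png")
E
```

```text
rel t 8.42 p [505.  -91.1  95.8] w 85.1 F [-0.6 -0.2  0.1] ff 0.0
clear t 9.62 p [505.6 -91.4 253.2] w 84.8 F [ 0.3  0.7 -0.6] ff 0.0
pre t 11.03 p [558.8 250.1 148.3] w 85.0 F [ 1.1 -0.6  0.2] ff 0.0
False
at t 12.15 p [546.8 170.9  79.5] w 85.1 F [ 0.1 -0.   0.1] ff 0.0
grip t 12.59 p [546.3 170.7  79.3] w 45.3 F [-0.8  0.5  1.5] ff 63.6
```

View pics/gb.png

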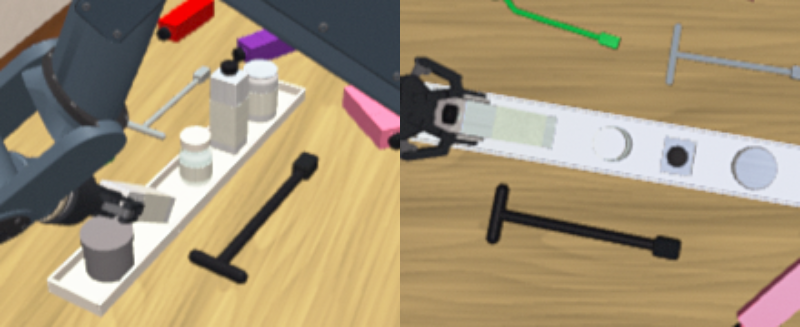

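tin_a stands freely at (677,157) in the right panel, centred in the lane. tin_b is gripped near its cap at (450,115).

```bash
python3 - <<'E'
from h import *
stand("b"); ctrl.gripper_to(85); st("rel")
ctrl.movel(*pose(TGT["b"],4,0,270,x=1),vel=150); st("clear")
ctrl.movep([278,-450,330],[np.pi,0,.46]); st("away"); pics("pics/end.png")
p,d=ctrl.read_camera("top"); c=ctrl.calibration("top")
P,_=cloud(p,d,c["intrinsics"],c["world_from_camera"]); q=((P-O)@L); q=q[(abs(q[...,0])<40)&(abs(q[...,1])<280)]
def rep(n,y0,y1,z0,z1):
    s=q[(q[:,1]>y0)&(q[:,1]<y1)&(q[:,2]>z0)&(q[:,2]<z1)]; print(n,(s.min(0)/2+s.max(0)/2).round(1),np.ptp(s,0).round(1),np.median(s[:,2]).round(1))
rep("a body",-175,-35,125,147);rep("a cap",-175,-35,150,175);rep("b body",25,175,125,147);rep("b cap",25,175,150,175)
rep("can",-260,-175,85,105);rep("jar",-40,30,75,95);rep("tub",170,260,55,75)
E
```

```text
lift t 13.59 p [546.  170.3 138.8] w 45.7 F [ 0.3  0.1 -2.6] ff 63.6
up t 14.97 p [534.  101.6 162.8] w 45.6 F [ 0.7  0.5 -3.3] ff 63.4
True
down t 16.94 p [534.3 101.3  99.5] w 45.3 F [-0.5 -0.7  4.6] ff 64.1
rel t 17.42 p [533.1 101.3  98.4] w 84.7 F [-0.1  1.   0.3] ff 0.0
clear t 18.73 p [533.6 101.3 273.1] w 84.9 F [ 0.7 -0.3 -0.8] ff 0.0
away t 20.92 p [ 278.7 -449.4  329.9] w 85.0 F [ 0.5 -1.5 -0.2] ff 0.0
a body [   1.2 -100.   138.4] [45.8 40.  15.9] 139.8
a cap [   0.8 -100.4  156.8] [26.1 25.6 10.5] 157.6
b body [  2.1  94.3 135.7] [45.5 40.8 21. ] 139.2
b cap [  2.4  93.8 157. ] [26.2 25.7  8.9] 157.2
can [   3.  -203.6   92.2] [56.8 56.  14.4] 94.7
jar [ 3.2 -3.9 83.8] [44.4 44.8 12.2] 84.7
tub [  2.1 213.5  63. ] [68.2 70.5 15.6] 64.7
```

View pics/end.png

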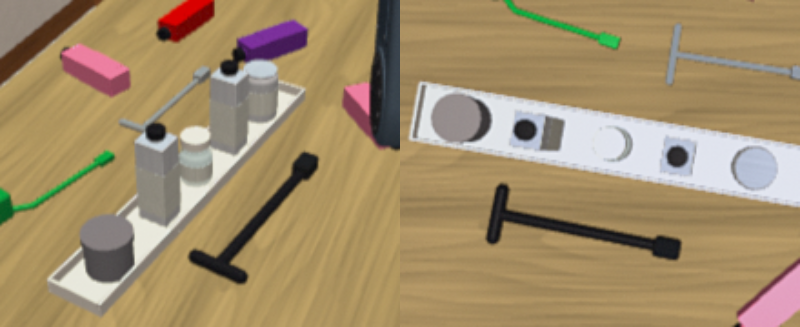

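Both tins stand upright, tin_b at (525,130) and tin_a at (677,157) in the right panel. Body tops are at 139–140 mm and caps at 157 mm, both as expected for tins on the floor, and the neighbours have not moved visibly.

```bash
python3 -c "
from cell import ctrl
print(ctrl.sign_off())"
```

```text
the job is handed in; nothing more can be done
None
```

Both tins stand upright, cap up, in their own gaps about 2 mm from the lane's centre line; the neighbours and other items showed no visible movement, and I handed the job in at about 21 s (no verdict was returned).

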